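# Hold a bottle carrier's label up to the bench scanner

## Robot

A 6-joint arm with a two-finger parallel gripper is mounted at the origin on a cart in front of the work surface, level with it; the furniture and walls round the work are solid. World frame = base frame: x ahead of the robot, y to its left, z up, the work surface at z = 0. Lengths are in m, angles in rad, forces in N, time in s.
With the tool pointing down it reaches from about 0.35 to 0.925 m from the base axis. Payload 6.4 kg.
Tool frame: the origin (TCP) lies between the finger pads; the fingertips stand 11 mm ahead of it and the grasp point (between the pads) lies 8 mm behind it; z points along the fingers, y is the line along which they close (so a half turn about z gives the same grasp; the last joint's range is limited). The gripper opens to 94 mm and grips with 3 to 60 N. Pads are 16 mm wide; open, the fingers measure 119 mm over their backs; the gripper's body (75 mm by 177 mm) begins 78 mm behind the grasp point.
Start: joints at [-1.396, 0.245, 1.558, -0, 1.339, -0.174], TCP at [0.222, -0.611, 0.216] pointing down, gripper open.
Joint ranges: [-3.13, 3.13], [-1.02, 2.26], [0.13, 2.54], [-0.95, 4.09], [0.21, 2.88], [-2.74, 2.74]. Speed limits (rad/s): [2.57, 2.57, 3.14, 3.14, 3.14, 3.14].

## Interface

Orientations are given as a unit quaternion [x, y, z, w].
In Python, from cell import r, grab_frame, finder gives the robot as it stands. Calls block until the motion is done:
- r.move_pose(position, orientation): joint-space move of the TCP to a pose.
- r.move_linear(position, max_speed=0.15, rotation=None): straight line of the TCP; rotation=None keeps the orientation; max_speed is the mean speed in m/s.
- r.set_joints(angles): joint-space move.
- r.grip(opening): finger opening in m; the grip force is fixed at half the most; returns when the fingers have stopped.
- r.dwell(seconds).
- r.ik(position, orientation): joint angles nearest the present ones, or None.
- grab_frame(name): name is "side" or "top" or "wrist"; returns a dict with "color" (400x640x3 uint8, blue, green, red), "fovy" (degrees; the focal length in pixels is half the picture's height over the tangent of half this angle, whatever the lens; pixels are square), "cx", "cy" (the principal point, pixels), "rvec" (rotation vector, rad) and "tvec" (3), from world to camera coordinates, as OpenCV has them. Camera axes: x right, y down, z forward; pixel columns grow to the right and rows downward; lengths in m; the calibration is good to about 2 mm. A picture is of the moment at which its call begins. There is no depth.
A pose or a line that the arm cannot do raises r.Unreachable and nothing moves.
- r.close_job(): hands the job in; it is judged then, once.
Trained networks look in a picture, given as the dict that the camera call returned (one of the last four; its "shot" number tells which), for a name from the list of things; names that differ only in an ending like _2 or _b are one class to them, and where a whole thing is asked for, a point or a joint stands for the part that bears it (a point fixed in the world has none). Each returns a list of dicts, best first, with "conf" (0 to 1); they miss things now and then, are a little off and sometimes report something else, mostly with a low value. They report only what shows in the picture. A call takes as long as a camera call. They do not tell look-alikes from the thing itself.
- finder.trace(label, picture): "pixels" (400x640 bool, what is visible of it) and "at" ([row, column] in pixels, amid what is visible of it).
- finder.spot_point(label, picture): "at" ([row, column] in pixels: a listed point, or the origin of a listed thing).
Readings, each from a call of its own:
- r.read_time(): time.
- r.read_joint_positions(): joint angles.
- r.read_joint_vel(): joint speeds.
- r.read_joint_efforts(): joint torques, N m.
- r.read_tool_pos(): TCP position.
- r.read_tool_rot(): TCP orientation.
- r.read_contact_force(): force on the tool from outside, world axes, zero at the start.
- r.read_moment(): the same for the moment, N m.
- r.read_opening(): finger opening in m.
- r.read_grip_force(): force on a finger pad.
Only numpy, scipy, OpenCV 4.12 (cv2) and the standard library are available. Lean on these libraries where they do the work, as an engineer would, in place of code of your own. Each camera call takes 0.05 s, during which the arm holds its last target. There are 200 camera calls.

## Task

Lift the loaded bottle carrier by its bar handle, keeping it level so that everything stays in its pocket, and hold it still and level in the air with its barcode label squarely facing the window of the bench scanner, about 10 cm in front of the window and centred on it both sideways and in height. Finish while holding it there, not touching the scanner, for the scanner is still reading: do not set it down or let go. Leave the brown bottle, the glass jar and the empty beaker beside the work alone.

Things in the scene. Friction and masses are not known exactly. Their poses are not given: they have to be found in the camera images.
- carrier: Loose sheet-metal bottle carrier, 62 (x) x 163 (y) x 143 (z) mm, 0.30 kg empty, about 0.55 kg loaded. Origin: centre of underside; z up, y along its length. Four pockets in a row along y (37 mm wide, centres at y = -60, -20, 20, 60 mm; floor 3 mm, wall tops 45 mm up). A bar handle runs along y over the whole length between two end plates. The barcode label is on the long -x side only.
- handle (a point): Middle of the carrier's fixed straight bar handle, at carrier (0, 0, 135) mm, axes as the carrier's. The bar is 14 mm wide (x), 16 mm high, 163 mm long (y); nothing is above it; the contents below end at most 99 mm above the underside. The load's centre is within about 15 mm of the middle along y: pinch the bar across x near its middle, firmly (about 40 N), or it may swing.
- label (a point): Centre of the carrier's barcode label (paper with black bars, 90 x 32 mm, in a grey holder 100 x 40 mm that leans back by 0.2 rad), at carrier (-30, 0, 23) mm; it faces carrier -x and slightly up. Axes as the carrier's.
- scanner: Hands-free bench scanner that is fixed to the worktop: round grey foot of 96 mm diameter, dark post, white head 56 x 76 x 50 mm with a dark window; 165 mm high. Origin: centre of the foot's underside; z up. The window faces scanner -x. (A shelf hangs over the back of the worktop: front edge at world x = 0.58 m, 0.45 m above the top; keep the wrist in front of it.)
- window (a point): Centre of the scanner's window, at scanner (-35, 0, 140) mm, so 140 mm above the worktop; axes as the scanner's: it looks along -x, horizontally. It reads a label that squarely faces it at a distance of 50 to 150 mm.
- bottle_a: White reagent bottle with white cap, 33 mm diameter, 78 mm high, about 0.09 kg, loose in one of the carrier's pockets. Origin: centre of its underside, z up.
- bottle_b: Second white reagent bottle with white cap, 33 mm diameter, 78 mm high, about 0.09 kg, loose in another pocket. Origin: centre of its underside, z up.
- bottle_tall: Black dropper bottle with pointed cap, 33 mm diameter, 96 mm high, about 0.06 kg, loose in another pocket. Origin: centre of its underside, z up.
- cup: Small clear cup, 20 mm diameter, 35 mm high, 0.015 kg, loose in the remaining pocket. Origin: centre of its underside, z up.
- brown_bottle: Bystander: brown glass dropper bottle, 53 mm diameter, 141 mm high, behind the work. Origin: centre of its underside.
- jar: Bystander: low round glass jar, 75 mm diameter, 54 mm high, behind the work. Origin: centre of its underside.
- beaker: Bystander: empty glass beaker, about 75 mm diameter, 95 mm high, to the right of the carrier. Origin: centre of its underside.
There are look-alikes about, which are no part of the job. There is more than one size of the bottle_tall; the one meant has the size given above.

How it is judged:
On the way:
1. the carrier hangs from the gripper by its handle, clear of the worktop and level (contact force between the fingers and carrier above 1 N and distance between the grasp point and handle below 0.095 m and contact force between carrier and scanner below 0.2 N and height (world z) of carrier above 0.03 m and angle between carrier's own z axis and vertical below 0.2 rad), for 0.2 s.
At the end, for the whole second after the job is handed in: Held by its handle over 60 mm up, off the scanner, level within 0.12 rad, still (0.03 m/s, 0.2 rad/s); label faces the window within 0.22 rad, 50 to 150 mm from it, within 30 mm of its centre sideways and in height; bottles and cup in their pockets (contact force between the fingers and carrier above 1 N and distance between the grasp point and handle below 0.095 m and contact force between carrier and scanner below 0.2 N and height (world z) of carrier above 0.06 m and x of label in the frame of window between -0.15 and -0.05 m and y of label in the frame of window between -0.03 and 0.03 m and z of label in the frame of window between -0.03 and 0.03 m and x of window in the frame of carrier below -0.05 m and angle between the x axis of carrier and the x axis of scanner, either way round below 0.22 rad and z of bottle_a in the frame of carrier between -0.005 and 0.015 m and y of bottle_a in the frame of carrier between -0.085 and 0.085 m and x of bottle_a in the frame of carrier between -0.03 and 0.03 m and z of bottle_b in the frame of carrier between -0.005 and 0.015 m and y of bottle_b in the frame of carrier between -0.085 and 0.085 m and x of bottle_b in the frame of carrier between -0.03 and 0.03 m and z of bottle_tall in the frame of carrier between -0.005 and 0.015 m and y of bottle_tall in the frame of carrier between -0.085 and 0.085 m and x of bottle_tall in the frame of carrier between -0.03 and 0.03 m and z of cup in the frame of carrier between -0.005 and 0.015 m and y of cup in the frame of carrier between -0.085 and 0.085 m and x of cup in the frame of carrier between -0.03 and 0.03 m and angle between carrier's own z axis and vertical below 0.12 rad and linear speed of carrier below 0.03 m/s and angular speed of carrier below 0.2 rad/s); the arm keeps its last pose, push and grip.
It fails at once if the carrier is tipped by more than 0.35 rad (angle between carrier's own z axis and vertical above 0.35 rad).
It fails at once if the brown bottle is moved by more than 20 mm (distance of brown_bottle from where it was at the start of the episode above 0.02 m).
It fails at once if the glass jar is moved by more than 20 mm (distance of jar from where it was at the start of the episode above 0.02 m).
It fails at once if the beaker is moved by more than 20 mm (distance of beaker from where it was at the start of the episode above 0.02 m).
It also fails if it takes over 38 s, if anything falls off the work surface, if the arm or the gripper's body presses on something with over 40 N, if the wrist force passes 120 N, or if a joint passes its speed limit or range.

## Working session

There is one attempt and no reset: what is moved stays moved. The work goes in short steps, each a Python script; the robot and the scene stay as the last script left them, time stands still between calls to the robot, and variables do not carry over. Pictures are saved under pics/ and viewed, at most 10 in all, crops included, and the job is handed in when it is done.

```bash
ls; mkdir -p pics
cat > h.py <<'E'
import numpy as np, cv2
from cell import r, grab_frame, finder
def cam(p):
    R=cv2.Rodrigues(np.array(p["rvec"],float))[0]; t=np.array(p["tvec"],float).ravel()
    f=p["color"].shape[0]/2/np.tan(np.radians(p["fovy"])/2); return R,t,f
def ray(p,at):
    R,t,f=cam(p); d=R.T@np.array([(at[1]-p["cx"])/f,(at[0]-p["cy"])/f,1]); return -R.T@t,d
def onz(p,at,z):
    o,d=ray(p,at); return o+d*(z-o[2])/d[2]
def proj(p,X):
    R,t,f=cam(p); c=R@np.array(X)+t; return np.array([p["cy"]+f*c[1]/c[2],p["cx"]+f*c[0]/c[2]])
def tri(ps,ats):
    A=np.zeros((3,3));b=np.zeros(3);L=[]
    for p,a in zip(ps,ats):
        o,d=ray(p,a);d=d/np.linalg.norm(d);M=np.eye(3)-np.outer(d,d);A+=M;b+=M@o;L.append((o,M))
    X=np.linalg.solve(A,b);return X,[np.linalg.norm(M@(X-o)) for o,M in L]
E
python3 - <<'E'
from h import *
P={n:grab_frame(n) for n in("side","top")}
for n,p in P.items():
    cv2.imwrite(f"pics/{n}0.png",p["color"]); print(n,ray(p,(p["cy"],p["cx"])))
    for l in("carrier","handle","label","scanner","window","bottle_tall","bottle_a","cup","beaker","jar","brown_bottle"):
        print(n,l,[(np.round(d["at"],1).tolist(),round(d["conf"],2)) for d in finder.spot_point(l,p)])
print(r.read_time())
E
```

```text
pics
side (array([0.30134295, 1.02874203, 0.95212888]), array([ 0.13862574, -0.77515797, -0.61637085]))
side carrier [([195.8, 337.8], 0.66)]
side handle [([160.2, 340.0], 0.8)]
side label [([193.6, 336.8], 0.97)]
side scanner [([329.4, 294.6], 0.66), ([192.8, 340.7], 0.65), ([147.8, 363.8], 0.48)]
side window [([275.5, 299.0], 0.58)]
side bottle_tall [([196.0, 318.8], 0.72), ([179.8, 340.7], 0.72), ([171.9, 359.2], 0.71)]
side bottle_a [([192.9, 352.9], 0.63), ([194.5, 338.1], 0.62), ([193.5, 326.1], 0.45)]
side cup [([193.4, 341.3], 0.53)]
side beaker [([149.0, 364.9], 0.59)]
side jar [([245.1, 275.9], 0.96)]
side brown_bottle [([208.8, 288.0], 0.8)]
top (array([ 0.21288162, -0.00521402,  1.52159862]), array([ 0.1892018 , -0.00202329, -0.98193614]))
top carrier [([203.2, 353.2], 0.25)]
top handle [([198.6, 366.5], 0.85)]
top label [([203.3, 354.2], 0.93), ([206.1, 225.5], 0.6)]
top scanner [([203.9, 228.4], 0.67)]
top window [([200.1, 224.7], 0.93)]
top bottle_tall [([214.0, 398.1], 0.7), ([191.0, 358.3], 0.63), ([199.8, 386.3], 0.43)]
top bottle_a [([218.4, 362.2], 0.57), ([199.9, 359.2], 0.44)]
top cup [([208.4, 357.6], 0.39), ([206.4, 226.9], 0.33)]
top beaker [([221.4, 435.8], 0.75)]
top jar [([177.7, 291.7], 0.85), ([189.7, 356.6], 0.29)]
top brown_bottle [([169.5, 332.6], 0.48)]
1.2
```

View images.

Run:
```python
import cv2
t=cv2.imread("pics/top0.png")[140:270,190:470]; s=cv2.imread("pics/side0.png")
cv2.imwrite("pics/topc.png",cv2.resize(t,None,fx=2.8,fy=2.8,interpolation=cv2.INTER_CUBIC))
cv2.imwrite("pics/sidec.png",cv2.resize(s[120:360,220:420],None,fx=2.5,fy=2.5,interpolation=cv2.INTER_CUBIC))
```

```text
(no output)
```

View pics/topc.png

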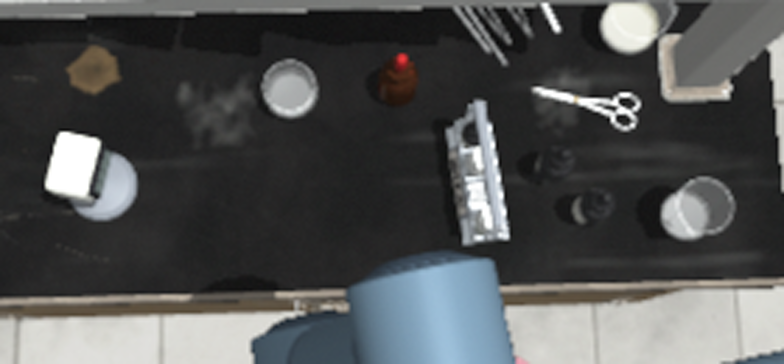

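View pics/sidec.png

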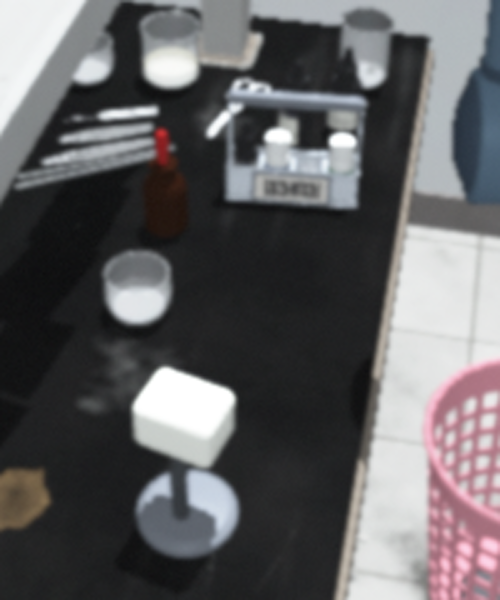

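Top view: the carrier is at about (200,362), bar from (176,361) to (226,369), with the label on its left (+y) side. The scanner head is at about (199,217), with its window on the right (-y) face. The side view shows the label at (194,337).

Possible mix-ups:
- **bottle_tall:** two loose dropper bottles at top (199,387) and (213,401). The one meant is in the carrier pocket at about (187,358).
- **Carrier and scanner:** only one of each shows.

Next I work out the geometry.

Run:
```python
from h import *
T=grab_frame("top");S=grab_frame("side")
rd=lambda x:np.round(x,4).tolist()
print("handle tri",tri([S,T],[(160.2,340),(198.6,366.5)]),"onz",rd(onz(T,(198.6,366.5),.135)),rd(onz(S,(160.2,340),.135)))
print("label onz",rd(onz(T,(203.3,354.2),.023)),rd(onz(S,(193.6,336.8),.023)))
print("window",rd(onz(T,(200.1,224.7),.14)),"scanner",rd(onz(T,(203.9,228.4),0)),rd(onz(S,(329.4,294.6),0)))
for n,a,z in(("jar",(177.7,291.7),0),("brown",(169.5,332.6),0),("beaker",(221.4,435.8),0)): print(n,rd(onz(T,a,z)))
# bar and head-top from thresholded images
def white(img,c,w,thr):
    y0,x0=c; sub=img[y0-w:y0+w,x0-w:x0+w].min(2); m=(sub>thr).astype(np.uint8)
    n,l,st,ce=cv2.connectedComponentsWithStats(m); k=1+np.argmax(st[1:,4]); 
    ys,xs=np.where(l==k); return np.c_[xs+x0-w,ys+y0-w]
for n,p,c in(("T",T,(199,217)),("S",S,(285,294))):
    q=white(p["color"],c,26,225)
    W=np.array([onz(p,(v,u),.165)[:2] for u,v in q],np.float32)
    print(n,"head top",len(q),W.mean(0),cv2.minAreaRect(W))
for n,p in(("T",T),("S",S)):
    for l in ("carrier","scanner"):
        for d in finder.trace(l,p)[:1]:
            m=d["pixels"].astype(np.uint8); print(n,l,d["conf"],m.sum(),cv2.boundingRect(m))
            np.save(f"pics/{n}{l}.npy",m)
# wrist shot is free
w=grab_frame("wrist"); print(rd(ray(w,(w["cy"],w["cx"]))[0]),r.read_tool_rot(),r.read_time())
for n,p in(("T",T),("S",S)):
    a,b=((150,330),(250,400)) if n=="T" else ((140,300),(220,380))
    cv2.imwrite(f"pics/c{n}.png",cv2.resize(p["color"][a[0]:b[0],a[1]:b[1]],None,fx=6,fy=6,interpolation=cv2.INTER_CUBIC))
a=cv2.resize(T["color"][150:240,335:385],(400,720)[::1],interpolation=cv2.INTER_CUBIC)
b=cv2.resize(T["color"][180:235,195:250],(400,400),interpolation=cv2.INTER_CUBIC)
a=cv2.resize(T["color"][165:235,340:390],(400,560),interpolation=cv2.INTER_CUBIC)
o=np.zeros((560,800,3),np.uint8);o[:,:400]=a;o[:400,400:]=b;cv2.imwrite("pics/close.png",o)
```

```text
handle tri (array([ 0.47511415, -0.18761087,  0.12964585]), [np.float64(0.0022755827802449936), np.float64(0.0022755827802449645)]) onz [0.4764, -0.1869, 0.135] [0.4717, -0.1791, 0.135]
label onz [0.4807, -0.1538, 0.023] [0.4731, -0.1572, 0.023]
window [0.4831, 0.3139, 0.14] scanner [0.4951, 0.3317, 0.0] [0.4837, 0.3502, 0.0]
jar [0.5932, 0.0847, 0.0]
brown [0.6222, -0.0769, 0.0]
beaker [0.406, -0.4662, 0.0]
T head top 309 [0.48616156 0.3399675 ] ((0.48625513911247253, 0.3399302661418915), (0.05209111049771309, 0.07274326682090759), 77.1421127319336)
S head top 693 [0.4853096 0.346673 ] ((0.4853368103504181, 0.3461846709251404), (0.05768037959933281, 0.07561206817626953), 76.52336883544922)
T carrier 0.83 510 (349, 176, 22, 50)
T scanner 0.87 708 (206, 187, 32, 31)
S carrier 0.83 1013 (312, 156, 53, 46)
S scanner 0.71 2351 (274, 267, 41, 77)
[0.2869, -0.5867, 0.3837] [ 9.84830538e-01  1.73518909e-01 -1.09695918e-05  4.31531876e-06] 1.55
```

View pics/close.png

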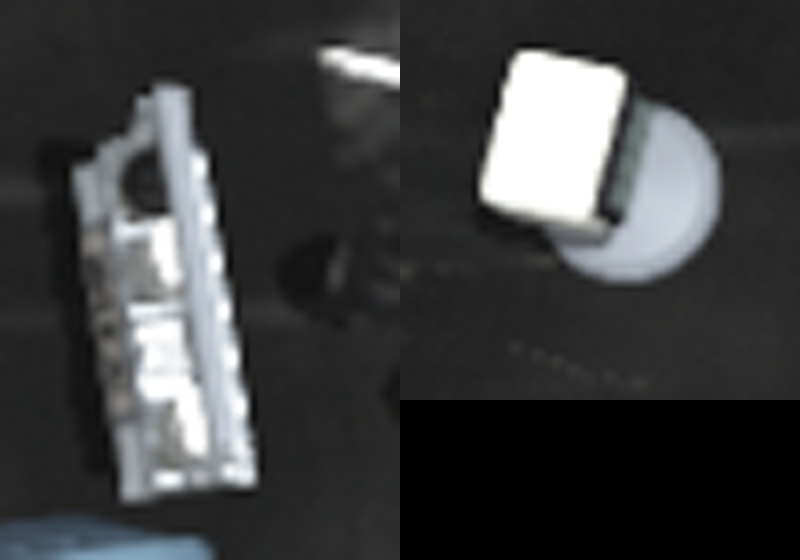

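```bash
cat >> h.py <<'E'
def quat(a): # tool down, tool y = (sin a,-cos a): parallel to carrier x when a = carrier yaw+90deg
    a=np.radians(a); return [np.cos(a/2),np.sin(a/2),0,0]
rd=lambda x:np.round(x,4).tolist()
E
python3 - <<'E'
from h import *
T=grab_frame("top")
e=[onz(T,(176.2,361.5),.143),onz(T,(225.6,368),.143)]; d=e[0]-e[1]
print("bar ends",rd(e),np.linalg.norm(d),np.degrees(np.arctan2(d[1],d[0])),rd((e[0]+e[1])/2))
r.move_pose([.473,-.187,.25],quat(7.5))
w=grab_frame("wrist"); cv2.imwrite("pics/w1.png",w["color"]); T=grab_frame("top"); cv2.imwrite("pics/t1.png",T["color"])
print(rd(r.read_tool_pos()),r.read_time(),rd(r.read_joint_positions()))
for l in("handle","label","bottle_tall","bottle_a","cup"):
    print(l,[(rd(d["at"]),round(d["conf"],2)) for d in finder.spot_point(l,w)])
print(rd(ray(w,(w["cy"],w["cx"]))),"bar expected",[rd(proj(w,np.r_[x[:2],.143])) for x in e])
E
```

```text
bar ends [[0.5565, -0.1721, 0.143], [0.3793, -0.1864, 0.143]] 0.17772109085585452 4.5966594737724975 [0.4679, -0.1792, 0.143]
[0.4729, -0.1878, 0.2499] 3.4917 [-0.6011, -0.1198, 1.8786, -0.0001, 1.383, 0.8401]
handle [([189.6, 306.2], 0.68)]
label [([167.2, 282.6], 0.6)]
bottle_tall [([216.5, 416.0], 0.93), ([166.7, 387.9], 0.75), ([118.2, 307.6], 0.73), ([188.2, 306.6], 0.2), ([210.1, 309.5], 0.17)]
bottle_a [([209.0, 310.2], 0.86), ([151.6, 312.1], 0.56)]
cup [([179.5, 310.4], 0.57)]
[[0.5412, -0.178, 0.4172], [-0.2349, -0.0303, -0.9715]] bar expected [[97.5111, 314.0133], [293.0029, 305.553]]
```

View pics/w1.png

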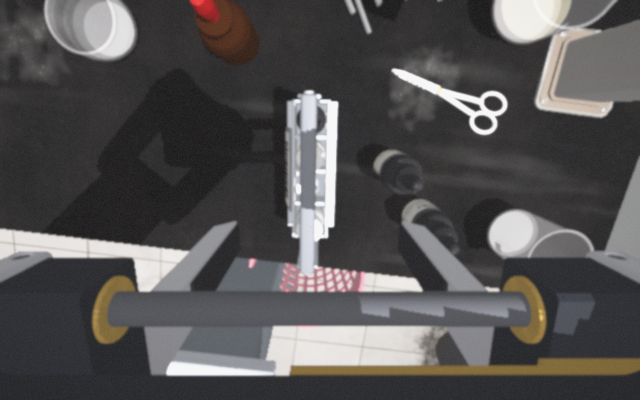

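The wrist view shows the bar from (93,309) to (272,307), nearly parallel to the finger plane. The black bottle is at (118,310), and the white ones at (151,315) and (209,312). The cup, at (180,311), is near the middle, so the load is roughly balanced.

Run:
```python
from h import *
w=grab_frame("wrist"); g=w["color"].astype(int)
pts=[]
for row in range(100,268,4):
    c=g[row,285:340]; print(row,c.mean(1).astype(int).tolist()) if row in(120,200,250) else 0
e=[onz(w,(92.5,308.5),.143),onz(w,(272.5,307.3),.143)]; d=e[0]-e[1]
print(rd(e),np.linalg.norm(d),np.degrees(np.arctan2(d[1],d[0])),"mid",rd((e[0]+e[1])/2))
for z in(.135,.143): print(rd(onz(w,(189.6,306.2),z)))
print("tool axis proj",rd(proj(w,[.4729,-.1878,.143])))
```

```text
120 [40, 56, 111, 161, 188, 191, 188, 184, 186, 179, 156, 119, 80, 60, 65, 98, 146, 177, 201, 213, 220, 222, 223, 225, 227, 228, 230, 231, 228, 223, 207, 165, 113, 85, 71, 70, 74, 73, 75, 81, 102, 146, 206, 245, 247, 247, 247, 247, 247, 247, 247, 246, 208, 114, 61]
200 [72, 112, 142, 150, 137, 130, 137, 169, 220, 239, 231, 199, 169, 168, 157, 141, 125, 121, 123, 125, 125, 121, 127, 125, 124, 126, 126, 124, 122, 121, 129, 150, 161, 163, 162, 162, 162, 162, 162, 164, 209, 244, 247, 247, 247, 247, 247, 247, 247, 237, 148, 74, 50, 49, 49]
[[0.5597, -0.1667, 0.143], [0.4006, -0.1851, 0.143]] 0.16016929188511725 6.572169876190476 mid [0.4802, -0.1759, 0.143]
[0.4773, -0.1745, 0.135]
[0.4791, -0.1746, 0.143]
tool axis proj [198.3137, 320.27]
```

Run:
```python
from h import *
r.move_pose([.479,-.1765,.2],quat(6.6))
r.move_linear([.479,-.1765,.128],.08)
print("F",rd(r.read_contact_force()),rd(r.read_tool_pos()))
r.grip(.0)
print("op",r.read_opening(),r.read_grip_force(),rd(r.read_contact_force()))
r.move_linear([.479,-.1765,.143],.03); r.dwell(.3)
print("F",rd(r.read_contact_force()),"M",rd(r.read_moment()),r.read_opening())
w=grab_frame("wrist"); S=grab_frame("side")
a=cv2.resize(w["color"],(480,300)); b=cv2.resize(S["color"][120:220,290:390],(300,300),interpolation=cv2.INTER_CUBIC)
cv2.imwrite("pics/g1.png",np.hstack([a,b])); print(r.read_time())
```

```text
F [0.2485, -0.0776, 0.7562] [0.4794, -0.1768, 0.1286]
op 0.013717904398972174 29.997662901878357 [0.0501, -1.2785, -0.1464]
F [-0.0155, 0.2785, -5.0757] M [0.0153, 0.0238, -0.0461] 0.013888441483694869
7.4167
```

View pics/g1.png

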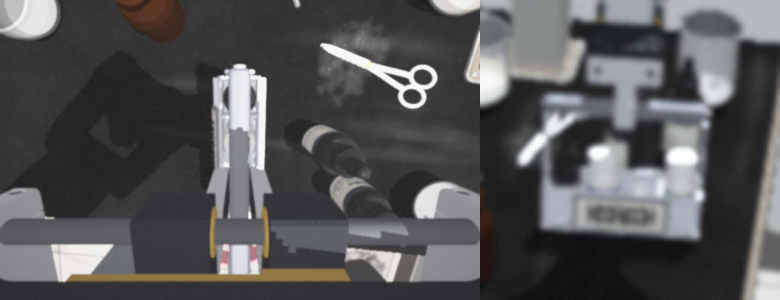

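Run:
```python
from h import *
r.move_linear([.479,-.1765,.245],.08)
r.move_linear([.438,.13,.245],.1,rotation=quat(-13.2)); r.dwell(.3)
print("F",rd(r.read_contact_force()),"M",rd(r.read_moment()),rd(r.read_tool_pos()))
P={n:grab_frame(n) for n in("wrist","side","top")}
for n,p in P.items():
    cv2.imwrite(f"pics/m_{n}.png",p["color"])
    for l in("window","label","handle","scanner"): print(n,l,[(rd(d["at"]),round(d["conf"],2)) for d in finder.spot_point(l,p)[:2]])
    print(n,"pred window",rd(proj(p,[.481,.315,.14])),"label",rd(proj(p,[.438-.03*-.228+0*1,.13+.03*.974,.14])))
import pickle; pickle.dump(P,open("P.pkl","wb"))
o=np.hstack([cv2.resize(P["wrist"]["color"],(480,300)),cv2.resize(P["top"]["color"][160:260,190:290],(300,300),interpolation=cv2.INTER_CUBIC)])
o=np.vstack([o,np.hstack([cv2.resize(P["side"]["color"][170:350,220:420],(330,297)),np.zeros((297,450,3),np.uint8)])])
cv2.imwrite("pics/m.png",o); print(r.read_time())
```

```text
F [-0.5707, -0.0034, -5.2796] M [0.0233, -0.0023, 0.02] [0.438, 0.1299, 0.245]
wrist window [([194.7, 110.8], 0.63)]
wrist label [([199.3, 284.4], 0.72)]
wrist handle [([252.8, 319.2], 0.93), ([196.8, 284.6], 0.56)]
wrist scanner [([171.0, 152.8], 0.57)]
wrist pred window [199.0979, 102.5621] label [198.4823, 285.4962]
side window [([278.4, 299.0], 0.68)]
side label [([234.7, 327.2], 0.76)]
side handle [([190.1, 336.6], 0.96), ([210.0, 287.4], 0.26)]
side scanner [([328.6, 293.9], 0.84)]
side pred window [278.1836, 298.6963] label [234.3474, 327.7058]
top window [([200.8, 226.2], 0.77)]
top label [([204.6, 270.4], 0.52)]
top handle [([207.2, 274.8], 0.63)]
top scanner [([203.2, 228.7], 0.88), ([213.8, 275.5], 0.22)]
top pred window [200.6965, 224.3881] label [209.6793, 268.5805]
13.1333
```

View pics/m.png

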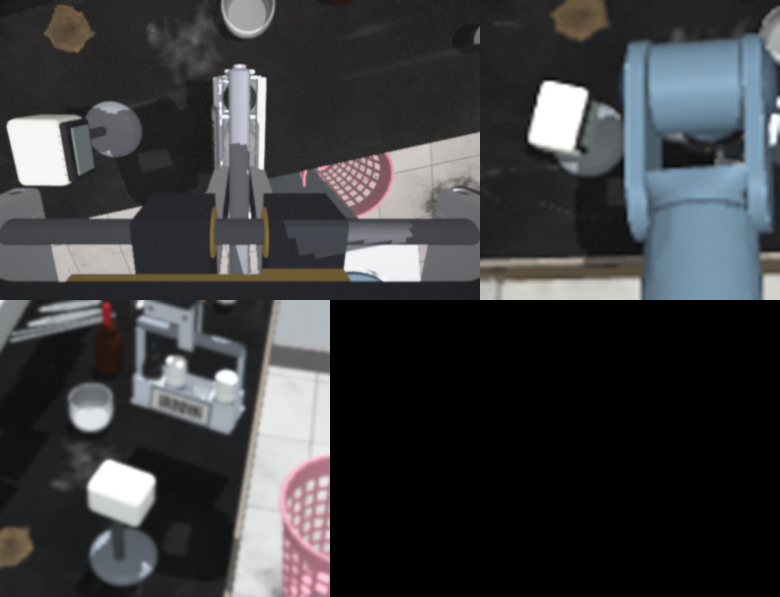

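Run:
```python
from h import *
import pickle; P=pickle.load(open("P.pkl","rb")); w=P["wrist"]
for n,a in(("wrist",(194.7,110.8)),("top",(200.8,226.2)),("side",(278.4,299))): print(n,rd(onz(P[n],a,.14)))
print(tri([P["wrist"],P["top"],P["side"]],[(194.7,110.8),(200.8,226.2),(278.4,299)]))
g=w["color"][130:270,0:140].min(2)
for thr in(200,225,240):
    m=(g>thr).astype(np.uint8);n,l,st,_=cv2.connectedComponentsWithStats(m);k=1+np.argmax(st[1:,4]);ys,xs=np.where(l==k)
    W=np.array([onz(w,(y+130,x),.165)[:2] for y,x in zip(ys,xs)],np.float32)
    print(thr,len(W),cv2.minAreaRect(W))
    h=cv2.approxPolyDP(cv2.convexHull(np.c_[xs,ys+130].astype(np.int32)),4,True)[:,0]; print(h.tolist(),[rd(onz(w,(v,u),.165)[:2]) for u,v in h])
d=onz(w,(92,318),.26)-onz(w,(200,318),.26); print("bar yaw",np.degrees(np.arctan2(d[1],d[0])))
cv2.imwrite("pics/wc.png",cv2.resize(w["color"][130:270,0:220],None,fx=3.6,fy=3.6,interpolation=cv2.INTER_CUBIC))
```

```text
wrist [0.4831, 0.3065, 0.14]
top [0.4805, 0.3086, 0.14]
side [0.4802, 0.3155, 0.14]
(array([0.48191125, 0.31024898, 0.13404684]), [np.float64(0.0007636969847348236), np.float64(0.0004017421882836287), np.float64(0.0004076431337054168)])
200 5720 ((0.4889053702354431, 0.3385775685310364), (0.053515274077653885, 0.07171573489904404), 76.16032409667969)
[[88, 245], [31, 245], [26, 240], [10, 172], [13, 161], [77, 162]] [[0.4495, 0.3233], [0.4602, 0.3689], [0.4652, 0.371], [0.5201, 0.3584], [0.5275, 0.3522], [0.5154, 0.3045]]
225 5452 ((0.48902806639671326, 0.33843573927879333), (0.05222189426422119, 0.07006263732910156), 76.73539733886719)
[[88, 244], [29, 243], [11, 174], [13, 162], [74, 162]] [[0.4503, 0.3229], [0.4622, 0.3698], [0.5185, 0.3583], [0.5268, 0.3526], [0.516, 0.3067]]
240 5023 ((0.4887411892414093, 0.33867502212524414), (0.050027359277009964, 0.06763690710067749), 76.7353515625)
[[86, 243], [28, 240], [14, 163], [73, 165]] [[0.4515, 0.3242], [0.4648, 0.3694], [0.5259, 0.3522], [0.514, 0.3084]]
bar yaw -13.301150059843101
```

View pics/wc.png

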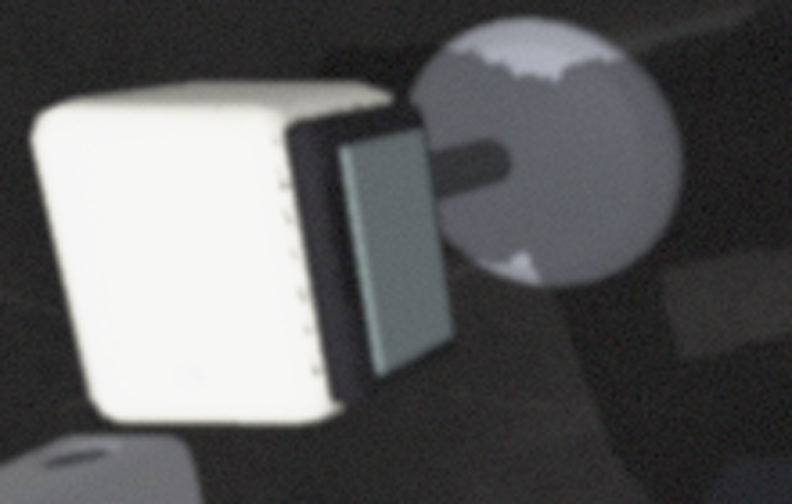

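Both the window (about (198,111) in the wrist view, yaw 76.7°) and the label agree with my model to within a few millimetres. Next comes the final approach.

Run:
```python
from h import *
r.move_linear([.451,.181,.245],.05,rotation=quat(-13.2)); r.dwell(.8)
print("F",rd(r.read_contact_force()),"M",rd(r.read_moment()),rd(r.read_tool_pos()),r.read_opening(),r.read_grip_force())
P={n:grab_frame(n) for n in("wrist","side","top")}
L={}
for l in("label","window","handle"):
    a=[];q=[]
    for n,p in P.items():
        d=finder.spot_point(l,p)
        if d and d[0]["conf"]>.5: a.append(d[0]["at"]);q.append(p);print(n,l,rd(a[-1]))
    if len(q)>1: L[l]=tri(q,a); print(l,rd(L[l][0]),rd(L[l][1]))
print("pred label",[rd(proj(p,[.458,.2106,.14])) for p in P.values()])
o=np.hstack([cv2.resize(P["wrist"]["color"],(480,300)),cv2.resize(P["side"]["color"][170:350,220:400],(300,300))])
cv2.imwrite("pics/f.png",o); print(r.read_time())
```

```text
F [-0.7476, 0.2278, -4.822] M [-0.0159, -0.0222, -0.0007] [0.451, 0.181, 0.245] 0.01374090869594984 29.996791183948517
wrist label [196.6, 282.2]
side label [246.6, 318.8]
label [0.4588, 0.2113, 0.1438] [0.0022, 0.0022]
wrist window [198.9, 172.8]
side window [274.9, 301.6]
top window [203.2, 225.5]
window [0.476, 0.3078, 0.1411] [0.0044, 0.0021, 0.0052]
wrist handle [249.6, 320.1]
pred label [[198.3704, 285.0885], [247.7569, 318.2758], [206.3617, 253.9607]]
15.7333
```

View pics/f.png

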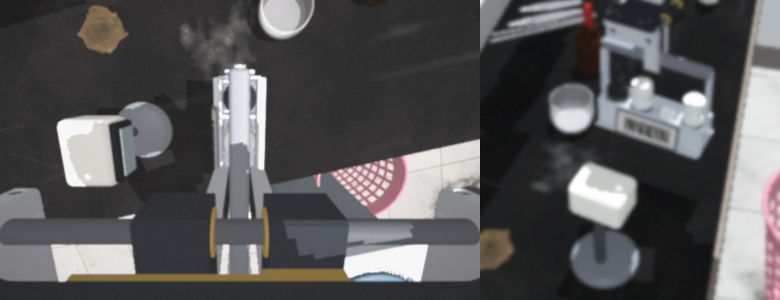

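The label measures (0.459, 0.211, 0.144) and the window (0.476–0.481, 0.308, 0.14). That puts the label about 10 cm in front and centred within about 5 mm. The carrier hangs level and steady, with all its contents in place.

```bash
python3 -c "
from cell import r
print(r.close_job())"
```

```text
the job is handed in; nothing more can be done
None
```

The job is handed in with the carrier held level by its handle, its label squarely facing the scanner window about 10 cm away and centred within about 5 mm by my last camera check; the interface returned no verdict.

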